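# Put the slicing plates away and lock the drum lid

## Task

The slicing plates have dried and go back into their storage drum: unlock its lid by turning it anticlockwise by its bar, lift it off and lay it on the round cork mat, then pull each plate upward out of the slotted wooden holder by its grip tab and stand it upright, right down, in a compartment of the drum, one to a compartment. Then set the lid back flat on the drum's gasket with its tabs in the gaps between the lugs and turn it clockwise by its bar, until the ramps have pulled it down tight and it reaches its stop. Leave the candle, the mug and the egg timer behind the work alone.

Things in the scene. Friction and masses are not known exactly. Their poses are not given: they have to be found in the camera images.
- holder: Fixed wooden drying holder, 110 x 196 x 53 mm. Origin: centre of its underside. Four slots side by side along its y, at y = -67.5, -22.5, 22.5 and 67.5 mm; each is 9 mm wide (y) and runs along x; slot floor at z = 8 mm, slot walls up to z = 53 mm, 70 mm long in x. Plates stand upright in some slots with their x along the holder's x.
- drum: Fixed round white storage drum, open at the top. Origin: centre of its underside, z up. Inside radius 67 mm, inner floor at z = 8 mm, rim collar top at z = 74 mm, collar radius 93 mm. Its x axis passes through the two lugs. Angles below are counted anticlockwise seen from above, from the drum's x.
- drum_mid (a point): On the drum's axis, on its inner floor; axes as the drum. Three compartments side by side at y = -42, 0 and 42 mm: slots 11 mm wide (y) between thin walls 80 mm long in x that rise 51 mm above this point. A plate stands in one with its x along the drum's x (either way round), its tab top 98 mm above the drum's underside.
- drum_seat (a point): On the drum's axis, 80 mm above its underside, level with the top of the black sprung gasket ring on the rim (radius 68 to 77 mm). The ring gives 4 mm: 3 N to start, about 9 N at 3 mm. The lid's underside rests on it.
- drum_lug (a point): Ramp of one lug, 80 mm from the drum's axis at angle 0, 84.5 mm high. Two fixed lugs overhang the rim at radius 76.5 to 92 mm, up to z = 95 mm: this one from angle -0.36 to 0.61 rad, the other one half a turn on. The stop is at a lug's clockwise (negative) end. The ramp underside falls 6.5 mm per rad towards the stop. Locked, the lid's bar lies along the drum's x, either way round.
- mat: Fixed round cork mat on the worktop, radius 95 mm, 6 mm thick. Origin: centre of its underside.
- lid: Loose round white lid, about 250 g, hollow: outer radius 72 mm, inner 67 mm, flat top at z = 38 mm (inside 33 mm), 74 mm high with its bar. Origin: centre of its underside, z up. On the gasket it lies 80 mm above the drum's origin; the ramps take hold about 0.5 rad before the stop and draw it down 3 mm (the hand must follow); friction keeps it. It starts locked on the drum.
- lid_bar (a point): Grip point of the lid, on its axis 62 mm above its underside; axes as the lid. The black grip bar runs along x: 96 mm long, 16 mm wide (y), from 38 to 74 mm above the underside. Turning takes under 1 N m.
- lid_tab (a point): Top of the tab at the +x end of the bar, 80 mm from the axis; the like tab is at -x. Tabs are 6 mm thick, 34 mm wide (y), reach radius 83 mm, and slope like the ramps, top 7.5 mm above the underside at mid-width. They clear the lugs while the bar stands 0.9 to 2.4 rad anticlockwise of the drum's x; about 1.05 rad is good.
- plate_a: One of up to four identical slicing plates (grey frame with a steel face, black grip tab), free to move; some are absent. Upright: 80 mm wide along its x, 6 mm thick along its y, 62 mm high; the tab on top is 44 mm wide, 8 mm thick and reaches 60 to 90 mm above the underside. Origin: centre of the underside; z points to the tab. 90 g.
- plate_b: One of up to four identical slicing plates (grey frame with a steel face, black grip tab), free to move; some are absent. Upright: 80 mm wide along its x, 6 mm thick along its y, 62 mm high; the tab on top is 44 mm wide, 8 mm thick and reaches 60 to 90 mm above the underside. Origin: centre of the underside; z points to the tab. 90 g.
- plate_c: One of up to four identical slicing plates (grey frame with a steel face, black grip tab), free to move; some are absent. Upright: 80 mm wide along its x, 6 mm thick along its y, 62 mm high; the tab on top is 44 mm wide, 8 mm thick and reaches 60 to 90 mm above the underside. Origin: centre of the underside; z points to the tab. 90 g.
- plate_d: One of up to four identical slicing plates (grey frame with a steel face, black grip tab), free to move; some are absent. Upright: 80 mm wide along its x, 6 mm thick along its y, 62 mm high; the tab on top is 44 mm wide, 8 mm thick and reaches 60 to 90 mm above the underside. Origin: centre of the underside; z points to the tab. 90 g.
- candle: Bystander: pink candle in a glass, 76 x 76 x 90 mm; origin: centre of its underside.
- mug: Bystander: white spotted mug with a handle, 82 x 114 x 91 mm; origin: near the centre of its underside.
- timer: Bystander: red and white egg timer, 62 x 62 x 59 mm; origin: centre of its underside.

How it is judged:
By the outcome, as a careful person would: the job done as asked, in the order asked, and still so for the second after the job is handed in, with the robot touching nothing.
Of plate_a, plate_b, plate_c, plate_d only 2 to 3 are there at a start; the rules pass over those that are not, and their reading is None.
At some moment in a run one of lid may be knocked a few centimetres aside while the robot is not near it.
It also fails if it takes over 208 s, if anything falls off the work surface, if the arm or the gripper's body presses on something with over 40 N, if the wrist force passes 120 N, or if a joint passes its speed limit or range.

## Robot

A 6-joint arm with a two-finger parallel gripper is mounted at the origin on a cart in front of the work surface, level with it; the furniture and walls round the work are solid. World frame = base frame: x ahead of the robot, y to its left, z up, the work surface at z = 0. Lengths are in m, angles in rad, forces in N, time in s.
With the tool pointing down it reaches from about 0.25 to 0.8 m from the base axis. Payload 3.9 kg.
Tool frame: the origin (TCP) lies midway between the tips of the shut fingers; the grasp point (between the pads) lies robot.grip_depth behind it (robot.grip_depth is the distance from the TCP to the grasp point, in m); z points along the fingers, y is the line along which they close (so a half turn about z gives the same grasp; the last joint's range is limited). The gripper opens to 85 mm and grips with 20 to 120 N. Pads are 22 mm wide; open, the fingers measure 114 mm over their backs; the gripper's body (76 mm by 85 mm) begins 54 mm behind the grasp point. The pads swing forward as they close: fully open they stand 13 mm farther back than shut.
Start: joints at [1.263, 0.26, -0.138, 1.173, 0, 1.571], TCP at [0.159, 0.5, 0.231] pointing down, gripper open.
Joint ranges: [-2.78, 2.78], [-0.83, 1.72], [-1.28, 1.37], [-1.9, 2.12], [-1.57, 1.48], [-3.14, 3.14]. Speed limits (rad/s): [2.57, 2.57, 3.14, 3.14, 3.14, 3.14].

## Interface

Orientations are given as a unit quaternion [w, x, y, z].
In Python, from rig import robot gives the robot as it stands. The module is installed in compiled form; this text tells all that it offers.
- The arm moves only by the tool jog_arm, never from a script. Its arguments are lists of equal length, an entry for each row: "xyz": the shift along the tool's x, y, z in cm, a list of three; "roll": the turn about the tool's z in rad; "jaw": the closure, from -1 (fully open) to 1 (shut). A call has 1 to 12 rows; each row is the pose to reach, as a shift and turn from the pose commanded when the call began, along the tool's axes at that moment; what a row does not reach only later rows make up. A row lasts 1/8 s, in which the tool goes at most 62.5 mm and 10.7 degrees, less where a joint would pass 70% of its speed; a pose out of reach is approached as far as the arm can. A call with a gripper value outside its range is refused whole. The fingers move at their own pace and stop on an object; "grip_force" is the grip in N (left out, the last holds). Time passes only in rows, so rows that repeat a pose let the fingers close. It gives the time, the measured TCP pose, the force, the opening and the grip force at its end, in the units of the state.
- robot.state(): the state, without advancing time (a new reading comes with each control period).
- robot.grab_frame(name): name is "scene" or "side" or "wrist"; returns a dict with "img" (420x560x3 uint8, red, green, blue), "range_z" (420x560 float32, m along the optical axis (not along the pixel's ray), 0 where there is no reading), "vfov" (degrees; the focal length in pixels is half the picture's height over the tangent of half this angle, whatever the lens; pixels are square), "cx", "cy" (the principal point, pixels), "view" (4x4, takes a point from world to camera coordinates). Camera axes: x right, y down, z forward; pixel columns grow to the right and rows downward; lengths in m; the calibration is good to about 2 mm. A picture is of the moment at which its call begins.
- robot.finish_job(): hands the job in; it is judged then, once.
Trained networks look in the newest picture that a camera, given by its name, has taken for a name from the list of things; names that differ only in an ending like _2 or _b are one class to them, and where a whole thing is asked for, a point or a joint stands for the part that bears it (a point fixed in the world has none). Each returns a list of dicts, best first, with "conf" (0 to 1); they miss things now and then, are a little off and sometimes report something else, mostly with a low value. They report only what shows in the picture. A call takes as long as a camera call.
- robot.search_frame(label, camera): "extent" ([left, top, width, height] in pixels, round what is visible of it).
The state is a dict: "time_s": time; "joint_positions": joint angles; "joint_vel": joint speeds; "tau": joint torques, N m; "tool_pos": TCP position; "eef_rot": TCP orientation; "ft_force": force on the tool from outside, world axes, zero at the start; "wrist_torque": the same for the moment, N m; "grip_width": opening from 0.0 (shut) to 1.0 (fully open); "grasp_force": force on a finger pad.
Only numpy, scipy, OpenCV 4.12 (cv2) and the standard library are available. Lean on these libraries where they do the work, as an engineer would, in place of code of your own. Each camera call takes 0.05 s, during which the arm holds its last target. There are 200 camera calls.

## Working session

There is one attempt and no reset: what is moved stays moved. The work goes in short steps, Python scripts to look and compute and a tool call to move; the robot and the scene stay as the last step left them, time stands still between calls to the robot, and variables do not carry over. Pictures are saved under pics/ and viewed, at most 14 in all, crops included, and the job is handed in when it is done.

Besides the shell and the picture viewer there is one more tool, called by a JSON object that holds its "method" and its "body", one argument or row to a line. jog_arm: Moves the arm, as the interface text tells. Its arguments: {"type":"object","properties":{"xyz":{"type":"array","items":{"type":"array","items":{"type":"number"}}},"roll":{"type":"array","items":{"type":"number"}},"jaw":{"type":"array","items":{"type":"number"}},"grip_force":{"type":"number"}},"required":["xyz","roll","jaw"]}

```bash
mkdir -p pics; cat > h.py <<'E'
import numpy as np, cv2
from rig import robot
def grab(n,save=None):
    f=robot.grab_frame(n)
    if save: cv2.imwrite('pics/'+save+'.png',f['img'][:,:,::-1])
    return f
def cloud(f):
    h,w=f['range_z'].shape; F=h/2/np.tan(np.radians(f['vfov'])/2)
    v,u=np.mgrid[:h,:w]; z=f['range_z']
    P=np.stack([(u-f['cx'])/F*z,(v-f['cy'])/F*z,z,np.ones_like(z)],-1)
    W=P@np.linalg.inv(f['view']).T
    W=W[...,:3]; W[z<=0]=np.nan
    return W
def st():
    s=robot.state(); print({k:np.round(s[k],4).tolist() for k in ('time_s','tool_pos','eef_rot','ft_force','wrist_torque','grip_width','grasp_force','joint_positions')})
    return s
E
python3 - <<'E'
from h import *
print(robot.grip_depth); st()
for c in ('scene','side'):
    f=grab(c,c+'0'); W=cloud(f); np.save(c+'0.npy',W)
    print(c,f['vfov'],np.round(np.linalg.inv(f['view'])[:3,3],3))
    for l in ('holder','drum','mat','lid','lid_bar','lid_tab','drum_lug','plate_a','candle','mug','timer'):
        for d in robot.search_frame(l,c)[:5]:
            x,y,w,h=d['extent']; B=W[int(y):int(y+h)+1,int(x):int(x+w)+1].reshape(-1,3)
            print(l,round(d['conf'],2),np.round(d['extent']).tolist(),np.round(np.nanmedian(B,0),3))
E
```

```text
0.0187
{'time_s': 0.0, 'tool_pos': [0.1588, 0.4997, 0.2304], 'eef_rot': [-0.0002, 0.1533, 0.9882, -0.001], 'ft_force': [-0.2244, 0.0256, 0.4552], 'wrist_torque': [-0.0079, 0.0083, -0.0422], 'grip_width': 1.0013, 'grasp_force': 0.0, 'joint_positions': [1.263, 0.2607, -0.1394, 1.1727, 0.0, 1.5708]}
scene 56.441640608323404 [-0.237 -0.62   0.564]
holder 0.86 [306.0, 259.0, 92.0, 59.0] [ 0.47  -0.307  0.006]
holder 0.18 [331.0, 248.0, 24.0, 44.0] [ 0.488 -0.27   0.039]
drum 0.86 [229.0, 213.0, 64.0, 48.0] [ 0.491 -0.014  0.054]
mat 0.61 [164.0, 220.0, 54.0, 32.0] [0.472 0.247 0.005]
lid 0.82 [229.0, 195.0, 56.0, 40.0] [0.526 0.021 0.1  ]
lid_bar 0.71 [234.0, 194.0, 49.0, 37.0] [0.527 0.021 0.112]
lid_tab 0.8 [232.0, 194.0, 50.0, 37.0] [0.527 0.022 0.11 ]
drum_lug 0.87 [226.0, 212.0, 64.0, 49.0] [ 0.489 -0.01   0.07 ]
drum_lug 0.41 [331.0, 252.0, 22.0, 39.0] [ 0.483 -0.271  0.044]
plate_a 0.75 [347.0, 257.0, 20.0, 41.0] [ 0.483 -0.316  0.045]
plate_a 0.55 [330.0, 250.0, 23.0, 41.0] [ 0.487 -0.27   0.043]
candle 0.68 [268.0, 181.0, 22.0, 29.0] [0.769 0.116 0.065]
mug 0.85 [323.0, 197.0, 33
[... 587 characters left out ...]
.0] [ 0.525 -0.004  0.103]
lid_bar 0.74 [217.0, 198.0, 59.0, 35.0] [ 0.531 -0.001  0.104]
lid_tab 0.88 [223.0, 197.0, 52.0, 36.0] [ 0.536 -0.     0.107]
lid_tab 0.4 [193.0, 275.0, 68.0, 73.0] [ 0.48  -0.321  0.007]
drum_lug 0.63 [211.0, 213.0, 69.0, 51.0] [ 0.526 -0.03   0.045]
plate_a 0.86 [210.0, 268.0, 38.0, 21.0] [ 0.485 -0.271  0.077]
plate_a 0.84 [207.0, 276.0, 44.0, 43.0] [ 0.483 -0.318  0.05 ]
candle 0.55 [311.0, 197.0, 28.0, 34.0] [0.77  0.103 0.051]
candle 0.21 [214.0, 214.0, 66.0, 50.0] [ 0.527 -0.032  0.048]
mug 0.7 [317.0, 228.0, 42.0, 48.0] [ 0.752 -0.136  0.038]
mug 0.61 [217.0, 215.0, 60.0, 45.0] [ 0.528 -0.033  0.067]
timer 0.83 [299.0, 192.0, 16.0, 24.0] [0.746 0.276 0.019]
```

```bash
python3 - <<'E'
import cv2,numpy as np
a=cv2.imread('pics/scene0.png')[170:340,140:420];b=cv2.imread('pics/side0.png')[180:360,160:380]
a=cv2.resize(a,(560,340),interpolation=2);b=cv2.resize(b,(560,int(180*560/220)),interpolation=2)[:,:]
c=np.vstack([a,b]);c=cv2.resize(c,None,fx=.74,fy=.74) ;cv2.imwrite('pics/c0.png',c)
for n in('scene0','side0'):
    W=np.load(n+'.npy').reshape(-1,3)
    m=(abs(W[:,0]-.52)<.15)&(abs(W[:,1]-.02)<.15)
    P=W[m]
    b=P[(P[:,2]>.125)]
    if len(b)>5:
        c=b[:,:2].mean(0);u,s,v=np.linalg.svd(b[:,:2]-c);print(n,len(b),c,(b[:,:2].min(0)+b[:,:2].max(0))/2,v[0],np.arctan2(v[0][1],v[0][0]),b[:,2].max())
    M=W[(abs(W[:,0]-.48)<.12)&(abs(W[:,1]+.3)<.2)]
    t=M[M[:,2]>.085]; print(len(t),np.round(t[:40],3).tolist())
    m=(W[:,2]>.003)&(W[:,2]<.012)&(abs(W[:,1]-.25)<.12)&(abs(W[:,0]-.45)<.15)
    print('mat',W[m][:,:2].min(0),W[m][:,:2].max(0))
E
```

```text
scene0 276 [0.52706454 0.02324608] [0.5325326  0.02609493] [-0.99630376  0.08590007] 3.055586588099334 0.15217010168028677
159 [[0.506, -0.269, 0.098], [0.499, -0.268, 0.098], [0.504, -0.268, 0.096], [0.504, -0.271, 0.096], [0.502, -0.274, 0.098], [0.492, -0.269, 0.099], [0.496, -0.269, 0.097], [0.497, -0.272, 0.098], [0.501, -0.272, 0.095], [0.503, -0.274, 0.095], [0.488, -0.266, 0.097], [0.488, -0.268, 0.098], [0.491, -0.269, 0.097], [0.492, -0.272, 0.097], [0.498, -0.271, 0.094], [0.501, -0.273, 0.093], [0.505, -0.273, 0.091], [0.483, -0.266, 0.097], [0.485, -0.267, 0.097], [0.485, -0.27, 0.097], [0.488, -0.271, 0.096], [0.491, -0.272, 0.095], [0.494, -0.273, 0.094], [0.5, -0.273, 0.091], [0.504, -0.274, 0.089], [0.476, -0.264, 0.097], [0.477, -0.266, 0.098], [0.478, -0.268, 0.097], [0.48, -0.27, 0.097], [0.483, -0.271, 0.096], [0.487, -0.272, 0.094], [0.491, -0.272, 0.092], [0.496, -0.272, 0.09], [0.499, -0.274, 0.089], [0.504, -0.274, 0.086], [0.507, -0.315, 0.098], [0.51, -0.316, 0.097], [0.51, -0.319, 0.098], [0.473, -0.261, 0.095], [0.47, -0.265, 0.097]]
mat [0.38795883 0.162
[... 463 characters left out ...]
 0.096], [0.481, -0.27, 0.096], [0.483, -0.271, 0.096], [0.485, -0.27, 0.096], [0.487, -0.269, 0.095], [0.489, -0.273, 0.097], [0.491, -0.271, 0.096], [0.493, -0.27, 0.095], [0.495, -0.272, 0.096], [0.497, -0.272, 0.096], [0.499, -0.27, 0.095], [0.501, -0.271, 0.095], [0.503, -0.271, 0.095], [0.463, -0.27, 0.095], [0.465, -0.268, 0.094], [0.467, -0.268, 0.093], [0.469, -0.27, 0.094], [0.471, -0.27, 0.094], [0.473, -0.269, 0.093], [0.475, -0.27, 0.094], [0.477, -0.271, 0.094], [0.479, -0.269, 0.093], [0.481, -0.271, 0.094], [0.483, -0.271, 0.094], [0.485, -0.273, 0.095], [0.487, -0.274, 0.096], [0.489, -0.272, 0.094], [0.491, -0.273, 0.095]]
mat [0.38610046 0.18483961] [0.44713689 0.3391762 ]
```

View pics/c0.png

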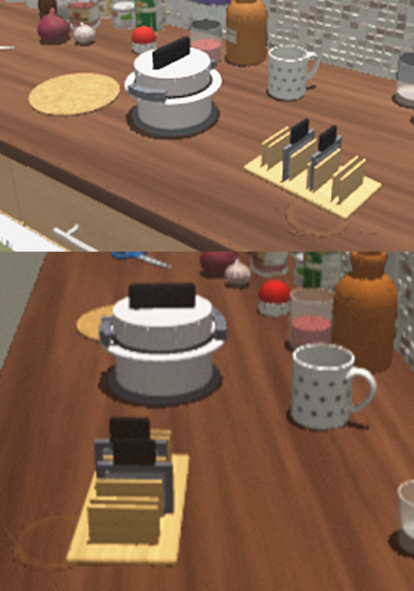

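{"method": "jog_arm", "body": {
  "xyz": [
    [-5, -3.4, -7],
    [-10, -7, -7],
    [-15, -10.4, -7],
    [-20, -13.8, -7],
    [-25, -17.3, -7],
    [-30, -20.8, -7],
    [-35, -24.2, -7],
    [-40, -27.7, -7],
    [-45, -31.2, -7],
    [-49.8, -34.5, -7],
    [-49.8, -34.5, -7],
    [-49.8, -34.5, -7]
  ],
  "roll": [0, 0, 0, 0, 0, 0, 0, -0.1, -0.2, -0.24, -0.24, -0.24],
  "jaw": [-1, -1, -1, -1, -1, -1, -1, -1, -1, -1, -1, -1]
}}

```text
time_s: 2.7
tool_pos: [0.5288, 0.0205, 0.301]
eef_rot: [-0.001, 0.035, 0.999, 0.0]
ft_force: [-0.6, 0.3, 0.3]
grip_width: 0.999
grasp_force: 0.0
```

```bash
python3 - <<'E'
from h import *
st(); f=grab('wrist','w1'); W=cloud(f); np.save('w1.npy',W)
print(np.linalg.inv(f['view'])[:3,3])
for l in ('lid','lid_bar','lid_tab','drum_lug','drum'):
    for d in robot.search_frame(l,'wrist')[:3]: print(l,d)
E
```

```text
{'time_s': 2.7, 'tool_pos': [0.5288, 0.0205, 0.301], 'eef_rot': [-0.0006, 0.0345, 0.9994, 0.0002], 'ft_force': [-0.6036, 0.287, 0.255], 'wrist_torque': [0.0065, 0.0516, 0.0537], 'grip_width': 0.9994, 'grasp_force': 0.0, 'joint_positions': [0.0385, 0.2493, 0.0281, 1.3507, 0.0006, 0.1076]}
[0.44526801 0.02623168 0.44380514]
lid {'extent': [222.5, 115.4, 123.0, 123.4], 'conf': 0.69}
lid_bar {'extent': [221.9, 116.5, 122.2, 125.9], 'conf': 0.74}
lid_bar {'extent': [2.6, 131.5, 50.0, 61.6], 'conf': 0.55}
lid_tab {'extent': [219.3, 118.5, 126.7, 125.2], 'conf': 0.91}
lid_tab {'extent': [0.9, 108.8, 132.8, 82.2], 'conf': 0.7}
drum_lug {'extent': [208.9, 99.5, 146.7, 151.5], 'conf': 0.69}
drum_lug {'extent': [218.3, 117.2, 126.1, 128.2], 'conf': 0.47}
drum {'extent': [424.7, 265.8, 50.7, 42.1], 'conf': 0.67}
drum {'extent': [207.7, 102.8, 147.4, 142.2], 'conf': 0.63}
```

View pics/w1.png

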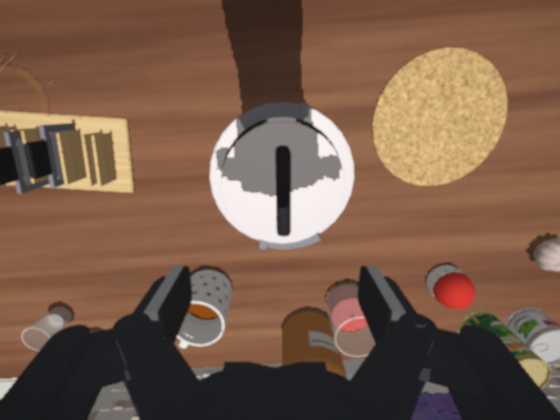

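```bash
cat >> h.py <<'E'
def bar(W,c,zlo,r=.08):
    P=W.reshape(-1,3); P=P[(np.hypot(P[:,0]-c[0],P[:,1]-c[1])<r)&(P[:,2]>zlo)]
    rc=cv2.minAreaRect(P[:,:2].astype(np.float32)*1000)
    u,s,v=np.linalg.svd(P[:,:2]-P[:,:2].mean(0),full_matrices=False); a=np.arctan2(v[0,1],v[0,0])
    return len(P),rc,np.round(P[:,:2].mean(0),4),(a+np.pi/2)%np.pi-np.pi/2,np.median(P[:,2])
def circ(P):
    A=np.c_[2*P[:,:2],np.ones(len(P))]; x=np.linalg.lstsq(A,(P[:,:2]**2).sum(1),rcond=None)[0]
    return x[:2],np.sqrt(x[2]+x[0]**2+x[1]**2)
def disc(W,c,z0,z1,r):
    P=W.reshape(-1,3);m=(P[:,2]>z0)&(P[:,2]<z1)&(np.hypot(P[:,0]-c[0],P[:,1]-c[1])<r)
    Q=(P[m][:,:2]*1000).astype(np.float32); (x,y),rr=cv2.minEnclosingCircle(Q); return len(Q),x,y,rr
E
python3 - <<'E'
from h import *
W=np.load('w1.npy')
c=(.529,.021)
print(bar(W,c,.135))
P=W.reshape(-1,3);d=np.hypot(P[:,0]-c[0],P[:,1]-c[1])
print(np.histogram(P[d<.12][:,2],bins=np.arange(0,.17,.005)))
print('lid',disc(W,c,.110,.120,.09)); print('collar',disc(W,c,.068,.078,.11)); 
print('lugs'); L=P[(d>.07)&(d<.1)&(P[:,2]>.085)&(P[:,2]<.105)]; a=np.arctan2(L[:,1]-c[1],L[:,0]-c[0]); 
print(len(L),np.round(np.sort(a)[::max(1,len(a)//40)],2)); 
print('mat',disc(W,(.48,.255),.003,.010,.14))
H=P[(abs(P[:,0]-.48)<.1)&(abs(P[:,1]+.3)<.15)]
print(np.nanmin(H[H[:,2]>.004],0),np.nanmax(H,0))
Q=(H[(H[:,2]>.004)&(H[:,2]<.02)][:,:2]*1000).astype(np.float32); print(cv2.minAreaRect(Q))
for lo,hi in((-.29,-.25),(-.34,-.295)):
    T=H[(H[:,2]>.085)&(H[:,1]>lo)&(H[:,1]<hi)]; print(len(T), cv2.minAreaRect((T[:,:2]*1000).astype(np.float32)) if len(T)>5 else 0, np.median(T[:,2]))
E
```

```text
(43337, ((526.3243408203125, 19.902587890625), (139.16693115234375, 86.39750671386719), 58.61404800415039), array([0.5197, 0.0217]), np.float64(1.5017016175891524), np.float64(0.37773057231584056))
(array([2469,    0,    0,    0,    0,    0,    0,    0,    0,    0,    0,
          0,    0,    0, 2235,  691,   83,  293, 1159,   97,   16,   25,
       3677, 6716,    8,   10,    5,   12,   11,  392,  890,    0,    0]), array([0.   , 0.005, 0.01 , 0.015, 0.02 , 0.025, 0.03 , 0.035, 0.04 ,
       0.045, 0.05 , 0.055, 0.06 , 0.065, 0.07 , 0.075, 0.08 , 0.085,
       0.09 , 0.095, 0.1  , 0.105, 0.11 , 0.115, 0.12 , 0.125, 0.13 ,
       0.135, 0.14 , 0.145, 0.15 , 0.155, 0.16 , 0.165]))
lid (10393, 532.46728515625, 29.408647537231445, 72.49803161621094)
collar (2895, 532.697265625, 29.724721908569336, 92.8825454711914)
lugs
1498 [-3.14 -3.11 -3.07 -3.04 -3.   -2.97 -2.93 -2.89 -2.86 -2.82 -2.78 -2.74
 -2.7  -0.26 -0.2  -0.11 -0.02  0.07  0.15  0.24  0.32  0.39  0.46  0.53
  2.21  2.65  2.68  2.7   2.73  2.76  2.79  2.83  2.86  2.89  2.93  2.96
  2.99  3.02  3.06  3.1   3.13]
mat (14339, 465.7950439453125, 266.4008483886719, 111.53421783447266)
[ 0.42372236 -0.3896647   0.00400626] [ 0.57998657 -0.15000382  0.10016243]
((488.7085266113281, -287.0892333984375), (192.43336486816406, 110.21134185791016), 82.2779541015625)
517 ((486.2489929199219, -265.9439697265625), (9.796198844909668, 43.54086685180664), 81.79682159423828) 0.09538671764552431
208 ((493.2643127441406, -308.81805419921875), (4.819363117218018, 41.85378646850586), 79.43254852294922) 0.08898853447290464
```

```bash
python3 - <<'E'
from h import *
c=(.5325,.028)
for n in('w1','scene0','side0'):
    W=np.load(n+'.npy').copy()
    W2=W.copy(); W2[W[...,2]>.16]=np.nan; print(n,'bar',bar(W2,c,.146)[1:])
    P=W.reshape(-1,3)
    T=P[(abs(P[:,2]-.0755)<.01)]; r=np.hypot(T[:,0]-c[0],T[:,1]-c[1]); T=T[(r<.098)&(r>.084)]; print('collar',len(T),disc(W,c,.069,.077,.105)[1:])
    print('lidtop',disc(W,c,.111,.119,.085)[1:])
    for k in((.47,.255),):
        M=P[(P[:,2]>.0025)&(P[:,2]<.010)&(np.hypot(P[:,0]-k[0],P[:,1]-k[1])<.105)]; print('mat',len(M),M.mean(0),M.min(0),M.max(0))
    T=P[(P[:,2]>.09)&(P[:,2]<.105)&(abs(P[:,0]-.485)<.05)&(abs(P[:,1]+.29)<.06)]
    for lo,hi in((-.29,-.25),(-.34,-.295)):
        t=T[(T[:,1]>lo)&(T[:,1]<hi)]; print('tab',len(t), cv2.minAreaRect((t[:,:2]*1000).astype(np.float32)) if len(t)>5 else 0)
    
E
```

```text
w1 bar (((532.5114135742188, 29.223590850830078), (15.166349411010742, 93.63529968261719), 87.11370086669922), array([0.5299, 0.0296]), np.float64(-0.05202302147174964), np.float64(0.15065026017039268))
collar 1660 (532.96435546875, 29.683822631835938, 92.77912139892578)
lidtop (533.0128784179688, 29.73736572265625, 72.02620697021484)
mat 14314 [0.47570528 0.259325   0.00600274] [0.37280753 0.15894085 0.00250317] [0.57489612 0.35465471 0.00934992]
tab 394 ((486.2489929199219, -265.9439697265625), (9.796198844909668, 43.54086685180664), 81.79682159423828)
tab 89 ((497.3890686035156, -309.17559814453125), (3.953265428543091, 32.38159942626953), 80.12843322753906)
scene0 bar (((532.6103515625, 25.938766479492188), (17.679672241210938, 96.16311645507812), 86.64202117919922), array([0.53  , 0.0252]), np.float64(-0.058229405581903926), np.float64(0.14941221529707455))
collar 335 (534.4141845703125, 27.087276458740234, 95.40738677978516)
lidtop (532.6224975585938, 26.15264892578125, 72.61422729492188)
mat 1321 [0.47641813 0.25327179 0.00520481] [0.38795883 0.16219881 0.00251195] [0.5741472 
[... 210 characters left out ...]
44744873047), 80.61217498779297)
side0 bar (((530.4741821289062, 27.037052154541016), (17.194320678710938, 88.62345123291016), 87.2750244140625), array([0.5294, 0.0251]), np.float64(-0.03761464894132738), np.float64(0.14815115807410978))
collar 265 (530.68505859375, 21.075286865234375, 91.58332061767578)
lidtop (530.8682861328125, 26.006210327148438, 72.785888671875)
mat 170 [0.4137191  0.2628711  0.00375597] [0.38610046 0.18483961 0.00251754] [0.44713689 0.34376351 0.00600324]
tab 79 ((483.9270324707031, -269.7831726074219), (8.43130111694336, 41.98177719116211), 81.98314666748047)
tab 91 ((488.06695556640625, -316.10284423828125), (9.442399978637695, 40.909759521484375), 81.69895935058594)
```

{"method": "jog_arm", "body": {
  "xyz": [
    [-0.3, 0.7, 4],
    [-0.3, 0.7, 9],
    [-0.3, 0.7, 13],
    [-0.3, 0.7, 16],
    [-0.3, 0.7, 18],
    [-0.3, 0.7, 18],
    [-0.3, 0.7, 18],
    [-0.3, 0.7, 18],
    [-0.3, 0.7, 18],
    [-0.3, 0.7, 18],
    [-0.3, 0.7, 18],
    [-0.3, 0.7, 18]
  ],
  "roll": [-0.015, -0.015, -0.015, -0.015, -0.015, -0.015, -0.015, -0.015, -0.015, -0.015, -0.015, -0.015],
  "jaw": [-1, -1, -1, -1, -1, -1, 1, 1, 1, 1, 1, 1],
  "grip_force": 100
}}

```text
time_s: 4.5
tool_pos: [0.5331, 0.0277, 0.1221]
eef_rot: [0.001, 0.026, 1.0, 0.0]
ft_force: [-1.5, 1.8, 6.4]
grip_width: 0.167
grasp_force: 97.4
```

```bash
python3 -c "
from h import *
st()"
```

```text
{'time_s': 4.5, 'tool_pos': [0.5331, 0.0277, 0.1221], 'eef_rot': [0.0007, 0.0263, 0.9997, 0.0004], 'ft_force': [-1.4861, 1.8382, 6.3755], 'wrist_torque': [0.3241, 0.1845, 0.054], 'grip_width': 0.1669, 'grasp_force': 97.3726, 'joint_positions': [0.0516, 0.344, -0.3163, 0.9092, 0.0007, 0.1042]}
```

{"method": "jog_arm", "body": {
  "xyz": [
    [0, 0, -0.05],
    [0, 0, -0.12],
    [0, 0, -0.2],
    [0, 0, -0.26],
    [0, 0, -0.32],
    [0, 0, -0.35],
    [0, 0, -0.35],
    [0, 0, -0.35],
    [0, 0, -0.35],
    [0, 0, -0.35],
    [0, 0, -0.35],
    [0, 0, -0.35]
  ],
  "roll": [-0.1, -0.2, -0.3, -0.4, -0.5, -0.6, -0.7, -0.8, -0.9, -1.0, -1.07, -1.07],
  "jaw": [1, 1, 1, 1, 1, 1, 1, 1, 1, 1, 1, 1]
}}

```text
time_s: 6.0
tool_pos: [0.5326, 0.0273, 0.1247]
eef_rot: [-0.0, -0.487, 0.874, -0.0]
ft_force: [0.3, 0.4, 0.9]
grip_width: 0.172
grasp_force: 97.5
```

```bash
python3 -c "
from h import *
st()"
```

```text
{'time_s': 6.0, 'tool_pos': [0.5326, 0.0273, 0.1247], 'eef_rot': [-0.0, -0.4865, 0.8737, -0.0001], 'ft_force': [0.2711, 0.3811, 0.9178], 'wrist_torque': [0.1062, -0.0559, 0.015], 'grip_width': 0.1724, 'grasp_force': 97.546, 'joint_positions': [0.0513, 0.342, -0.3117, 0.9171, -0.0002, -0.9649]}
```

{"method": "jog_arm", "body": {
  "xyz": [
    [0, 0, -1],
    [0, 0, -3],
    [0, 0, -7],
    [0, 0, -11],
    [-3, 3.1, -11],
    [-6.5, 6.7, -11],
    [-10, 10.2, -10],
    [-13.5, 13.8, -6],
    [-16.5, 16.9, -1],
    [-16.5, 16.9, 4],
    [-16.5, 16.9, 6.5],
    [-16.5, 16.9, 7.2]
  ],
  "roll": [0, 0, 0, 0, 0, 0, 0, 0, 0, 0, 0, 0],
  "jaw": [1, 1, 1, 1, 1, 1, 1, 1, 1, 1, 1, 1]
}}

```text
time_s: 7.5
tool_pos: [0.4734, 0.2557, 0.0511]
eef_rot: [-0.003, -0.487, 0.873, -0.0]
ft_force: [-6.4, -4.4, 13.4]
grip_width: 0.166
grasp_force: 100.7
```

```bash
python3 -c "
from h import *
st()"
```

```text
{'time_s': 7.5, 'tool_pos': [0.4734, 0.2557, 0.0511], 'eef_rot': [-0.0027, -0.4869, 0.8734, -0.0001], 'ft_force': [-6.4011, -4.4443, 13.4456], 'wrist_torque': [-0.5962, 1.224, 0.0211], 'grip_width': 0.1657, 'grasp_force': 100.6799, 'joint_positions': [0.4953, 0.4256, -0.3997, 0.7508, -0.0002, -0.5218]}
```

{"method": "jog_arm", "body": {
  "xyz": [
    [0, 0, -0.1],
    [0, 0, -0.1],
    [0, 0, -0.1],
    [0, 0, -5],
    [0, 0, -11],
    [0, 0, -17],
    [0, 0, -23],
    [4, -2.6, -23],
    [8, -5.2, -23],
    [12.5, -8.2, -23],
    [17, -11.1, -23],
    [21.5, -14, -23]
  ],
  "roll": [0, 0, 0, 0, 0, 0, 0, 0.1, 0.25, 0.4, 0.55, 0.7],
  "jaw": [1, -1, -1, -1, -1, -1, -1, -1, -1, -1, -1, -1]
}}

```text
time_s: 9.0
tool_pos: [0.4818, -0.0016, 0.2839]
eef_rot: [0.001, -0.156, 0.988, -0.0]
ft_force: [0.3, 0.1, 0.2]
grip_width: 1.0
grasp_force: 0.0
```

```bash
python3 - <<'E'
from h import *
s=st(); f=grab('wrist','w2'); W=cloud(f)
print(disc(W,(.474,.256),.040,.048,.085))
W[W[...,2]>.085]=np.nan; print(bar(W,(.474,.256),.07))
E
```

```text
{'time_s': 9.0, 'tool_pos': [0.4818, -0.0016, 0.2839], 'eef_rot': [0.0012, -0.1555, 0.9878, -0.0002], 'ft_force': [0.3237, 0.0756, 0.2137], 'wrist_torque': [-0.0476, -0.097, -0.0494], 'grip_width': 1.0004, 'grasp_force': 0.0, 'joint_positions': [-0.0032, 0.1659, -0.1245, 1.2779, -0.0, -0.3155]}
(6505, 476.9303894042969, 256.8953857421875, 72.5418930053711)
(906, ((476.0983581542969, 256.0893249511719), (95.06714630126953, 16.431835174560547), 58.772308349609375), array([0.475 , 0.2519]), np.float64(1.0207731370973048), np.float64(0.07919955437376588))
```

{"method": "jog_arm", "body": {
  "xyz": [
    [0.9, -4.7, 0],
    [1.7, -9.4, 0],
    [2.6, -14, 0],
    [3.4, -19, 0],
    [4.3, -24, 0],
    [5.1, -28.1, 0],
    [5.1, -28.1, 0],
    [5.1, -28.1, 0]
  ],
  "roll": [0.1, 0.2, 0.3, 0.4, 0.447, 0.447, 0.447, 0.447],
  "jaw": [-1, -1, -1, -1, -1, -1, -1, -1]
}}

```text
time_s: 10.05
tool_pos: [0.5207, -0.2823, 0.2832]
eef_rot: [0.0, 0.065, 0.998, 0.0]
ft_force: [-0.2, 0.2, 0.1]
grip_width: 0.999
grasp_force: 0.0
```

```bash
python3 - <<'E'
from h import *
s=st(); f=grab('wrist','w3'); W=cloud(f); np.save('w3.npy',W)
P=W.reshape(-1,3)
H=P[(abs(P[:,0]-.48)<.1)&(abs(P[:,1]+.3)<.15)&(P[:,2]<.13)]
print(cv2.minAreaRect((H[(H[:,2]>.004)&(H[:,2]<.02)][:,:2]*1000).astype(np.float32)))
T=H[H[:,2]>.088]
n,lab=cv2.connectedComponents((np.nan_to_num(W[...,2])>.088).astype(np.uint8))
for i in range(1,n):
    t=W[lab==i]; t=t[t[:,2]<.15]
    if len(t)>60: print(len(t),cv2.minAreaRect((t[:,:2]*1000).astype(np.float32)),np.median(t[:,2]))
E
```

```text
{'time_s': 10.05, 'tool_pos': [0.5207, -0.2823, 0.2832], 'eef_rot': [0.0001, 0.0649, 0.9979, 0.0002], 'ft_force': [-0.2324, 0.1693, 0.1293], 'wrist_torque': [0.0314, 0.0302, 0.0122], 'grip_width': 0.9994, 'grasp_force': 0.0, 'joint_positions': [-0.4971, 0.3649, 0.1487, 1.3545, 0.0005, -0.3673]}
((488.051025390625, -289.5955810546875), (196.05996704101562, 109.93448638916016), 82.62364959716797)
733 ((452.6199951171875, 5.9837188720703125), (18.49449920654297, 45.6463623046875), 14.379907608032227) 0.09270461646356115
280 ((485.96026611328125, -266.44390869140625), (7.748879432678223, 43.1387825012207), 82.80207061767578) 0.09752751644697669
286 ((490.4929504394531, -312.4246520996094), (8.006897926330566, 42.70826721191406), 81.60901641845703) 0.09750858085539521
699 ((614.6570434570312, 25.4149169921875), (21.246889114379883, 64.12234497070312), 0.27841854095458984) 0.0911612523189177
5558 ((750.134033203125, -307.94549560546875), (794.6204223632812, 218.35308837890625), 73.14844512939453) 0.11089849128624352
```

View pics/w3.png

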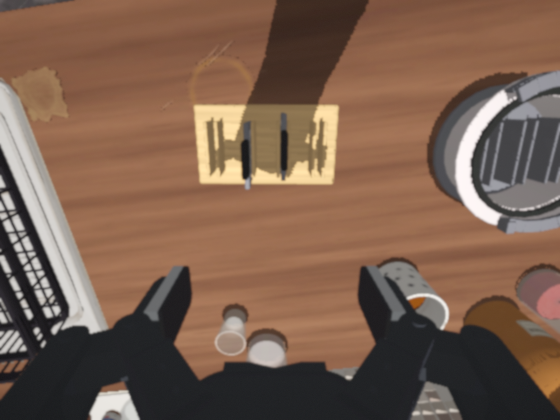

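{"method": "jog_arm", "body": {
  "xyz": [
    [3.6, 1.0, 2],
    [3.6, 1.0, 6],
    [3.6, 1.0, 10],
    [3.6, 1.0, 14],
    [3.6, 1.0, 18],
    [3.6, 1.0, 20.5],
    [3.6, 1.0, 21.5],
    [3.6, 1.0, 21.5],
    [3.6, 1.0, 21.5],
    [3.6, 1.0, 21.5],
    [3.6, 1.0, 21.5],
    [3.6, 1.0, 21.5]
  ],
  "roll": [0, 0, 0, 0, 0, 0, 0, 0, 0, 0, 0, 0],
  "jaw": [0, 0, 0, 0, 0, 0, 0, 1, 1, 1, 1, 1],
  "grip_force": 60
}}

```text
time_s: 11.6
tool_pos: [0.4877, -0.2686, 0.0693]
eef_rot: [0.001, 0.065, 0.998, -0.0]
ft_force: [0.4, 0.6, 6.0]
grip_width: 0.083
grasp_force: 60.3
```

```bash
python3 -c "
from h import *
st()"
```

```text
{'time_s': 11.6, 'tool_pos': [0.4877, -0.2686, 0.0693], 'eef_rot': [0.0015, 0.0648, 0.9979, -0.0004], 'ft_force': [0.4057, 0.6218, 5.9951], 'wrist_torque': [0.2522, 0.0065, -0.0308], 'grip_width': 0.0835, 'grasp_force': 60.3053, 'joint_positions': [-0.5038, 0.4278, -0.3379, 0.8021, 0.0005, -0.3741]}
```

{"method": "jog_arm", "body": {
  "xyz": [
    [0, 0, -1],
    [0, 0, -3],
    [0, 0, -6],
    [0, 0, -10],
    [0, 0, -13],
    [-0.2, 5, -13],
    [-0.4, 10, -13],
    [-0.6, 15, -13],
    [-0.8, 20, -13],
    [-0.9, 25, -13],
    [-0.9, 25.7, -13],
    [-0.9, 25.7, -13]
  ],
  "roll": [0, 0, 0, 0, 0, -0.04, -0.077, -0.077, -0.077, -0.077, -0.077, -0.077],
  "jaw": [1, 1, 1, 1, 1, 1, 1, 1, 1, 1, 1, 1]
}}

```text
time_s: 13.1
tool_pos: [0.5283, -0.0145, 0.1979]
eef_rot: [-0.0, 0.026, 1.0, -0.0]
ft_force: [0.4, -0.7, -2.0]
grip_width: 0.086
grasp_force: 59.4
```

```bash
python3 - <<'E'
from h import *
s=st(); f=grab('wrist','w4'); W=cloud(f); np.save('w4.npy',W)
print(disc(W,(.5326,.0285),.069,.077,.105))
W=cloud(grab('scene','s4')); P=W.reshape(-1,3)
E
```

```text
{'time_s': 13.1, 'tool_pos': [0.5283, -0.0145, 0.1979], 'eef_rot': [-0.0002, 0.0259, 0.9997, -0.0004], 'ft_force': [0.4159, -0.6638, -2.0012], 'wrist_torque': [-0.069, -0.0283, -0.0307], 'grip_width': 0.0858, 'grasp_force': 59.388, 'joint_positions': [-0.0269, 0.2828, -0.1952, 1.0933, -0.0008, 0.0249]}
(6513, 532.8118286132812, 29.589399337768555, 92.72933197021484)
```

View pics/w4.png

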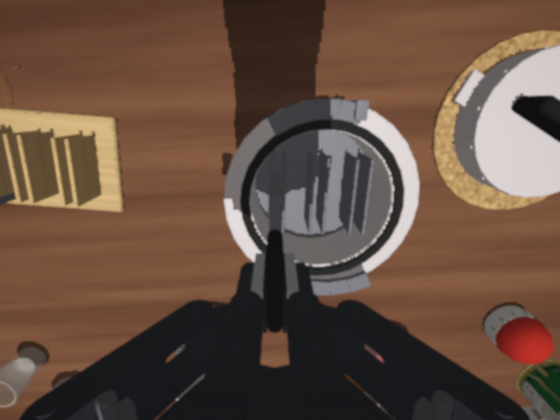

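```bash
python3 - <<'E'
from h import *
W=np.load('w4.npy');P=W.reshape(-1,3)
e=-.053
for c in((.5326,.0273),):
    d=P[:,:2]-c; x=d[:,0]*np.cos(e)+d[:,1]*np.sin(e); y=-d[:,0]*np.sin(e)+d[:,1]*np.cos(e)
    m=(np.hypot(x,y)<.064)&(P[:,2]>.05)&(P[:,2]<.066)
    h,b=np.histogram(y[m],bins=np.arange(-.06,.061,.002)); print([(round(float(q),3),int(n)) for q,n in zip(b,h) if n])
    for lo,hi in((-.02,0),(0,.02),(.025,.042),(.042,.06)):
        k=m&(y>lo)&(y<hi); 
        if k.sum()>10: print(lo,np.polyfit(x[k],y[k],1),x[k].min(),x[k].max(),k.sum())
E
```

```text
[(-0.05, 18), (-0.048, 65), (-0.046, 24), (-0.036, 37), (-0.034, 136), (-0.032, 72), (-0.008, 65), (-0.006, 178), (-0.004, 59), (0.006, 84), (0.008, 192), (0.01, 57), (0.034, 124), (0.036, 217), (0.038, 47), (0.048, 139), (0.05, 226), (0.052, 42)]
-0.02 [-0.0206238  -0.00509595] -0.03976194906819428 0.03945033339792329 302
0 [-0.02045069  0.0087857 ] -0.03941197122902002 0.03956387719382987 333
0.025 [-0.0215673   0.03661482] -0.03889619187237951 0.04064380630400737 388
0.042 [-0.0209416   0.05051202] -0.03802169979131013 0.040257299525491334 407
```

{"method": "jog_arm", "body": {
  "xyz": [
    [-0.3, 0, 2],
    [-0.3, 0, 5],
    [-0.3, 0, 7],
    [-0.3, 0, 8.5],
    [-0.3, 0, 10],
    [-0.3, 0, 11],
    [-0.3, 0, 12],
    [-0.3, 0, 12.4]
  ],
  "roll": [0.012, 0.012, 0.012, 0.012, 0.012, 0.012, 0.012, 0.012],
  "jaw": [1, 1, 1, 1, 1, 1, 1, 1]
}}

```text
time_s: 14.2
tool_pos: [0.5309, -0.0147, 0.0727]
eef_rot: [-0.001, 0.033, 0.999, 0.0]
ft_force: [0.2, 2.8, 0.9]
grip_width: 0.083
grasp_force: 62.8
```

```bash
python3 -c "
from h import *
st()"
```

```text
{'time_s': 14.2, 'tool_pos': [0.5309, -0.0147, 0.0727], 'eef_rot': [-0.001, 0.0325, 0.9995, 0.0001], 'ft_force': [0.1691, 2.7883, 0.9258], 'wrist_torque': [0.5704, 0.0509, -0.0856], 'grip_width': 0.0831, 'grasp_force': 62.7766, 'joint_positions': [-0.0278, 0.3897, -0.3922, 0.7909, 0.0001, 0.0373]}
```

{"method": "jog_arm", "body": {
  "xyz": [
    [0, 0.05, 0.2],
    [0, 0.05, 0.4],
    [0, 0.05, 0.4],
    [0, 0.05, 0.4],
    [0, 0.05, 0.4],
    [0, 0.05, 0.4],
    [0, 0.05, 0.4],
    [0, 0.05, -2],
    [0, 0.05, -5],
    [0, 0.05, -9],
    [0, 0.05, -14],
    [0, 0.05, -14]
  ],
  "roll": [0, 0, 0, 0, 0, 0, 0, 0, 0, 0, 0, 0],
  "jaw": [1, 1, 1, 0.68, 0.68, 0.68, 0.68, 0.68, 0.68, 0.68, 0.68, 0.68]
}}

```text
time_s: 15.7
tool_pos: [0.5347, -0.0142, 0.2182]
eef_rot: [0.004, 0.032, 0.999, 0.0]
ft_force: [-0.6, -0.4, -0.6]
grip_width: 0.161
grasp_force: 0.0
```

```bash
python3 - <<'E'
from h import *
s=st(); f=grab('wrist','w5'); W=cloud(f)
m=(np.nan_to_num(W[...,2])>.088)&(np.nan_to_num(W[...,2])<.12)&(np.hypot(W[...,0]-.5326,W[...,1]-.0285)<.064)
t=W[m];print(len(t),cv2.minAreaRect((t[:,:2]*1000).astype(np.float32)),np.median(t[:,2]),np.percentile(t[:,2],95))
E
```

```text
{'time_s': 15.7, 'tool_pos': [0.5347, -0.0142, 0.2182], 'eef_rot': [0.0045, 0.0324, 0.9995, 0.0], 'ft_force': [-0.5559, -0.4301, -0.6483], 'wrist_torque': [0.0607, -0.0438, 0.0163], 'grip_width': 0.1609, 'grasp_force': 0.0, 'joint_positions': [-0.0266, 0.276, -0.1505, 1.1353, -0.0, 0.0382]}
403 ((527.6469116210938, -14.05096435546875), (7.693265914916992, 43.06462478637695), 86.22335815429688) 0.09741093066219536 0.0990173030802515
```

View pics/w5.png

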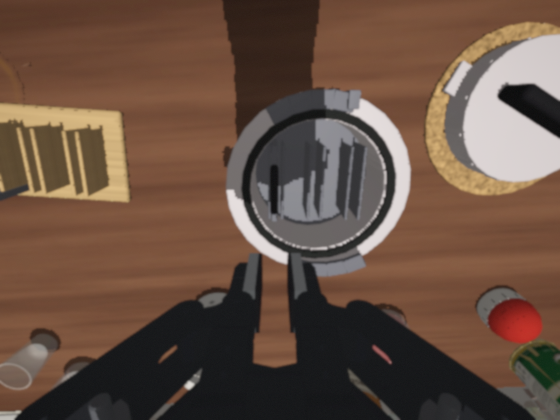

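{"method": "jog_arm", "body": {
  "xyz": [
    [0.4, -5, 0],
    [0.8, -10, 0],
    [1.2, -15, 0],
    [1.6, -20, 0],
    [1.9, -25, 0],
    [2.0, -30.2, 0],
    [2.0, -30.2, 0],
    [2.0, -30.2, 0],
    [2.0, -30.2, 0]
  ],
  "roll": [0, 0.03, 0.065, 0.065, 0.065, 0.065, 0.065, 0.065, 0.065],
  "jaw": [0.68, 0.68, 0.3, 0, 0, 0, 0, 0, 0]
}}

```text
time_s: 16.88
tool_pos: [0.4919, -0.3128, 0.2132]
eef_rot: [-0.001, 0.064, 0.998, 0.0]
ft_force: [-0.2, 0.5, 0.1]
grip_width: 0.498
grasp_force: 0.0
```

```bash
python3 - <<'E'
from h import *
s=st(); f=grab('wrist'); W=cloud(f)
m=(np.nan_to_num(W[...,2])>.088)&(np.nan_to_num(W[...,2])<.12)&(np.hypot(W[...,0]-.4905,W[...,1]+.3125)<.06)
t=W[m];print(len(t),cv2.minAreaRect((t[:,:2]*1000).astype(np.float32)),np.median(t[:,2]))
E
```

```text
{'time_s': 16.875, 'tool_pos': [0.4919, -0.3128, 0.2132], 'eef_rot': [-0.0006, 0.0641, 0.9979, 0.0005], 'ft_force': [-0.186, 0.5, 0.0769], 'wrist_torque': [0.0013, -0.0291, -0.0323], 'grip_width': 0.4981, 'grasp_force': 0.0, 'joint_positions': [-0.5665, 0.3683, -0.0274, 1.1766, 0.0003, -0.4382]}
404 ((490.37371826171875, -312.8223571777344), (7.616707801818848, 43.1441535949707), 82.84579467773438) 0.09749056235679598
```

{"method": "jog_arm", "body": {
  "xyz": [
    [0.1, -0.2, 3],
    [0.1, -0.2, 7],
    [0.1, -0.2, 11],
    [0.1, -0.2, 13.5],
    [0.1, -0.2, 14.4],
    [0.1, -0.2, 14.4],
    [0.1, -0.2, 14.4],
    [0.1, -0.2, 14.4],
    [0.1, -0.2, 14.4],
    [0.1, -0.2, 14.4],
    [0.1, -0.2, 14.4]
  ],
  "roll": [0, 0, 0, 0, 0, 0, 0, 0, 0, 0, 0],
  "jaw": [0, 0, 0, 0, 0, 0, 1, 1, 1, 1, 1],
  "grip_force": 60
}}

```text
time_s: 18.3
tool_pos: [0.492, -0.3153, 0.0712]
eef_rot: [0.001, 0.065, 0.998, 0.001]
ft_force: [0.8, 3.6, 6.6]
grip_width: 0.084
grasp_force: 59.7
```

```bash
python3 -c "
from h import *
st()"
```

```text
{'time_s': 18.3, 'tool_pos': [0.492, -0.3153, 0.0712], 'eef_rot': [0.0014, 0.0646, 0.9979, 0.0009], 'ft_force': [0.7793, 3.5811, 6.6104], 'wrist_torque': [1.1089, -0.177, -0.0677], 'grip_width': 0.084, 'grasp_force': 59.6725, 'joint_positions': [-0.5714, 0.4675, -0.2621, 0.8396, 0.0029, -0.4421]}
```

{"method": "jog_arm", "body": {
  "xyz": [
    [0, 0, -1],
    [0, 0, -3],
    [0, 0, -7],
    [0, 0, -11],
    [0, 0, -13.5],
    [0, 5.5, -13.5],
    [0.1, 11, -13.5],
    [0.2, 17, -13.5],
    [0.2, 23, -13.5],
    [0.3, 29, -13.5],
    [0.3, 34.5, -13.5],
    [0.3, 34.5, -13.5]
  ],
  "roll": [0, 0, 0, 0, 0, -0.02, -0.04, -0.064, -0.064, -0.064, -0.064, -0.064],
  "jaw": [1, 1, 1, 1, 1, 1, 1, 1, 1, 1, 1, 1]
}}

```text
time_s: 19.8
tool_pos: [0.5332, 0.0292, 0.2054]
eef_rot: [0.001, 0.03, 1.0, -0.0]
ft_force: [0.2, 0.1, -1.1]
grip_width: 0.081
grasp_force: 59.0
```

{"method": "jog_arm", "body": {
  "xyz": [
    [0, 0, 0]
  ],
  "roll": [0],
  "jaw": [1]
}}

```text
time_s: 19.92
tool_pos: [0.5326, 0.0258, 0.2051]
eef_rot: [0.0, 0.033, 0.999, -0.001]
ft_force: [-0.1, 0.1, -1.1]
grip_width: 0.083
grasp_force: 59.0
```

```bash
python3 -c "
from h import *
st()"
```

```text
{'time_s': 19.925, 'tool_pos': [0.5326, 0.0258, 0.2051], 'eef_rot': [0.0001, 0.0327, 0.9995, -0.0008], 'ft_force': [-0.0721, 0.1182, -1.0981], 'wrist_torque': [0.0373, 0.0131, -0.0061], 'grip_width': 0.0826, 'grasp_force': 59.0037, 'joint_positions': [0.0493, 0.2862, -0.1709, 1.1135, -0.0015, 0.1148]}
```

{"method": "jog_arm", "body": {
  "xyz": [
    [-0.1, 0.1, 2],
    [-0.1, 0.1, 5],
    [-0.1, 0.1, 7.5],
    [-0.1, 0.1, 9.5],
    [-0.1, 0.1, 11],
    [-0.1, 0.1, 12],
    [-0.1, 0.1, 12.8],
    [-0.1, 0.1, 13]
  ],
  "roll": [0, 0, 0, 0, 0, 0, 0, 0],
  "jaw": [1, 1, 1, 1, 1, 1, 1, 1]
}}

```text
time_s: 20.92
tool_pos: [0.5332, 0.0271, 0.0741]
eef_rot: [-0.001, 0.033, 0.999, 0.0]
ft_force: [0.2, 4.2, 0.8]
grip_width: 0.079
grasp_force: 66.9
```

```bash
python3 -c "
from h import *
st()"
```

```text
{'time_s': 20.925, 'tool_pos': [0.5332, 0.0271, 0.0741], 'eef_rot': [-0.0006, 0.0331, 0.9995, 0.0], 'ft_force': [0.2046, 4.2418, 0.8284], 'wrist_torque': [0.9859, -0.0187, -0.0886], 'grip_width': 0.0788, 'grasp_force': 66.8716, 'joint_positions': [0.0508, 0.3918, -0.384, 0.7961, 0.0001, 0.117]}
```

{"method": "jog_arm", "body": {
  "xyz": [
    [0, 0.05, 0.2],
    [0, 0.05, 0.35],
    [0, 0.05, 0.35],
    [0, 0.05, 0.35],
    [0, 0.05, 0.35],
    [0, 0.05, 0.35],
    [0, 0.05, 0.35],
    [0, 0.05, -2],
    [0, 0.05, -6],
    [0, 0.05, -11],
    [0, 0.05, -16],
    [0, 0.05, -18]
  ],
  "roll": [0, 0, 0, 0, 0, 0, 0, 0, 0, 0, 0, 0],
  "jaw": [1, 1, 1, 0.5, 0.5, 0.5, 0.5, 0.5, 0.5, 0.5, 0.5, 0.5]
}}

```text
time_s: 22.42
tool_pos: [0.5352, 0.0279, 0.2584]
eef_rot: [0.003, 0.033, 0.999, 0.0]
ft_force: [0.4, 0.1, -0.6]
grip_width: 0.249
grasp_force: 0.0
```

```bash
python3 - <<'E'
from h import *
s=st(); f=grab('wrist','w6'); W=cloud(f); np.save('w6.npy',W)
m=(np.nan_to_num(W[...,2])>.088)&(np.nan_to_num(W[...,2])<.12)&(np.hypot(W[...,0]-.5326,W[...,1]-.0285)<.062)
n,lab=cv2.connectedComponents(m.astype(np.uint8))
for i in range(1,n):
    t=W[lab==i]
    if len(t)>30: print(len(t),cv2.minAreaRect((t[:,:2]*1000).astype(np.float32)),np.median(t[:,2]))
print(disc(W,(.5326,.0285),.069,.077,.105))
print(disc(W,(.477,.256),.040,.048,.095))
W[W[...,2]>.085]=np.nan; print(bar(W,(.477,.256),.07))
for l in ('plate_a','lid'):print(l,robot.search_frame(l,'wrist'))
E
```

```text
{'time_s': 22.425, 'tool_pos': [0.5352, 0.0279, 0.2584], 'eef_rot': [0.0028, 0.0329, 0.9995, 0.0001], 'ft_force': [0.4428, 0.0757, -0.5896], 'wrist_torque': [0.0015, -0.0438, -0.0127], 'grip_width': 0.2492, 'grasp_force': 0.0, 'joint_positions': [0.0521, 0.2648, -0.0606, 1.2398, -0.0002, 0.1179]}
314 ((529.2861328125, 28.52556800842285), (7.6331257820129395, 43.224708557128906), 86.07516479492188) 0.09735546533320719
326 ((527.9635620117188, -13.982633590698242), (8.144369125366211, 43.1605224609375), 86.47682189941406) 0.09747201444156706
(5282, 533.0443115234375, 29.563396453857422, 92.78095245361328)
(8560, 490.39990234375, 214.38784790039062, 71.73218536376953)
(1310, ((491.2535095214844, 214.09765625), (92.56568145751953, 16.395801544189453), 58.5379638671875), array([0.4917, 0.2134]), np.float64(1.0157369666779763), np.float64(0.07941682591494001))
plate_a [{'extent': [229.2, 140.6, 16.8, 73.3], 'conf': 0.86}, {'extent': [271.6, 136.1, 11.2, 72.5], 'conf': 0.83}]
lid [{'extent': [356.2, 64.3, 137.5, 123.3], 'conf': 0.61}, {'extent': [396.1, 33.1, 130.3, 155.1], 'conf': 0.36}, {'extent': [335.9, 294.4, 52.7, 83.5], 'conf': 0.21}]
```

View pics/w6.png

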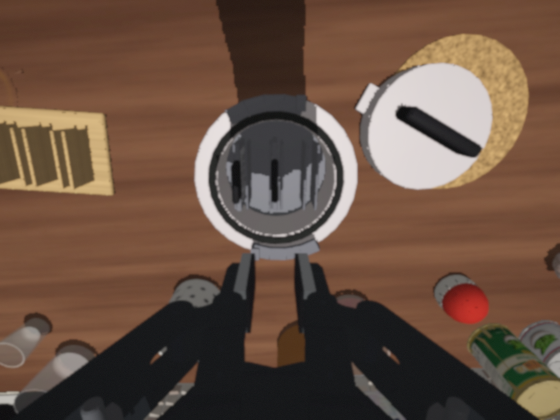

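{"method": "jog_arm", "body": {
  "xyz": [
    [1, 3, 0],
    [2, 7, 0],
    [3, 11, 0],
    [4, 14, 0],
    [5.4, 18.2, 0],
    [5.4, 18.2, 0],
    [5.4, 18.2, 2],
    [5.4, 18.2, 5],
    [5.4, 18.2, 5],
    [5.4, 18.2, 5]
  ],
  "roll": [-0.15, -0.3, -0.45, -0.6, -0.75, -0.9, -1.083, -1.083, -1.083, -1.083],
  "jaw": [0.5, 0, 0, 0, 0, 0, 0, 0, 0, 0]
}}

```text
time_s: 23.82
tool_pos: [0.4915, 0.2128, 0.2046]
eef_rot: [-0.001, -0.487, 0.873, 0.0]
ft_force: [-0.2, -0.5, 0.8]
grip_width: 0.502
grasp_force: 0.0
```

```bash
python3 - <<'E'
from h import *
s=st(); f=grab('wrist','w7'); W=cloud(f)
print(disc(W,(.4905,.2143),.040,.048,.09))
W[W[...,2]>.085]=np.nan; print(bar(W,(.4905,.2143),.073))
W=cloud(grab('side'));W[W[...,2]>.085]=np.nan; print(bar(W,(.4905,.2143),.073))
E
```

```text
{'time_s': 23.825, 'tool_pos': [0.4915, 0.2128, 0.2046], 'eef_rot': [-0.0006, -0.4869, 0.8735, 0.0], 'ft_force': [-0.2206, -0.4539, 0.8053], 'wrist_torque': [-0.0103, -0.0066, -0.0084], 'grip_width': 0.5019, 'grasp_force': 0.0, 'joint_positions': [0.4087, 0.2915, -0.1647, 1.1157, -0.0, -0.6084]}
(12030, 490.590576171875, 213.64666748046875, 72.25984191894531)
(1521, ((490.71258544921875, 212.6213836669922), (94.40707397460938, 15.236671447753906), 58.879337310791016), array([0.4891, 0.2103]), np.float64(1.0257123050882653), np.float64(0.079473397965165))
(60, ((489.42755126953125, 208.51539611816406), (91.04405975341797, 17.710506439208984), 55.93051528930664), array([0.4883, 0.2062]), np.float64(1.0204314012694025), np.float64(0.07700097324449617))
```

```bash
python3 - <<'E'
from h import *
f=grab('wrist'); W=cloud(f); P=W.reshape(-1,3)
d=np.hypot(P[:,0]-.5326,P[:,1]-.0285)
for lo,hi in((.069,.077),):
    T=P[(P[:,2]>lo)&(P[:,2]<hi)&(d<.105)]; 
    a=np.arctan2(T[:,1]-.0285,T[:,0]-.5326); print(len(T),np.histogram(a,12,(-np.pi,np.pi))[0],disc(W,(.5326,.0285),lo,hi,.105))
# fit with rim edge outer radius 92.8 : use per-angle max radius
    from scipy.optimize import least_squares
    b=((a+np.pi)/(2*np.pi)*72).astype(int); r=np.hypot(T[:,0]-.5326,T[:,1]-.0285)
    E=np.array([T[b==k][np.argmax(r[b==k])] for k in range(72) if (b==k).sum()>5])
    print(len(E),least_squares(lambda p:np.hypot(E[:,0]-p[0],E[:,1]-p[1])-.0925,[.5326,.0285],loss='soft_l1',f_scale=.001).x)
t=W[(np.nan_to_num(W[...,2])>.09)&(np.nan_to_num(W[...,2])<.105)&(np.hypot(W[...,0]-.5326,W[...,1]-.0285)<.03)]
print(len(t),cv2.minAreaRect((t[:,:2]*1000).astype(np.float32)))
cv2.imwrite('pics/w8.png',f['img'][:,:,::-1])
E
```

```text
7197 [  18    0    0  107 1109  756  634  925  905 1024 1207  512] (7197, 531.60888671875, 29.71866226196289, 94.51799774169922)
52 [0.53217839 0.02975199]
868 ((529.1671142578125, 29.312082290649414), (8.238815307617188, 43.667232513427734), 86.48271179199219)
```

{"method": "jog_arm", "body": {
  "xyz": [
    [0, 0.1, 4],
    [0, 0.1, 8],
    [0, 0.1, 12],
    [0, 0.1, 14.5],
    [0, 0.1, 15.4],
    [0, 0.1, 15.4],
    [0, 0.1, 15.4],
    [0, 0.1, 15.4],
    [0, 0.1, 15.4],
    [0, 0.1, 15.4],
    [0, 0.1, 15.4],
    [0, 0.1, 15.4]
  ],
  "roll": [0, 0, 0, 0, 0, 0, 0, 0, 0, 0, 0, 0],
  "jaw": [0, 0, 0, 0, 0, 0, 1, 1, 1, 1, 1, 1],
  "grip_force": 100
}}

```text
time_s: 25.48
tool_pos: [0.492, 0.2142, 0.0524]
eef_rot: [0.001, -0.487, 0.873, -0.0]
ft_force: [-1.0, 0.5, 6.3]
grip_width: 0.17
grasp_force: 98.0
```

```bash
python3 -c "
from h import *
st()"
```

```text
{'time_s': 25.475, 'tool_pos': [0.492, 0.2142, 0.0524], 'eef_rot': [0.0015, -0.4871, 0.8734, -0.0], 'ft_force': [-0.9557, 0.4702, 6.35], 'wrist_torque': [-0.0473, 0.2376, 0.0929], 'grip_width': 0.1703, 'grasp_force': 97.9798, 'joint_positions': [0.4105, 0.4168, -0.4109, 0.7401, 0.0002, -0.607]}
```

{"method": "jog_arm", "body": {
  "xyz": [
    [0, 0, -1],
    [0, 0, -3],
    [0, 0, -7],
    [0, 0, -11.5],
    [2, -1.9, -15],
    [5, -4.8, -15],
    [8, -7.8, -15],
    [11, -10.7, -15],
    [13.7, -13.3, -15],
    [13.7, -13.3, -15],
    [13.7, -13.3, -15],
    [13.7, -13.3, -15]
  ],
  "roll": [0, 0, 0, 0, 0, 0, 0, 0, 0, 0, 0, 0],
  "jaw": [1, 1, 1, 1, 1, 1, 1, 1, 1, 1, 1, 1]
}}

```text
time_s: 26.98
tool_pos: [0.5316, 0.028, 0.2008]
eef_rot: [-0.0, -0.488, 0.873, 0.0]
ft_force: [-0.8, -0.4, -2.4]
grip_width: 0.169
grasp_force: 98.0
```

```bash
python3 - <<'E'
from h import *
st(); f=grab('wrist','w9');W=cloud(f); print(disc(W,(.5326,.0285),.185,.205,.085)); print(disc(W,(.5326,.0285),.069,.077,.105))
for c in('side','scene'):
    f=grab(c,c+'9'); W=cloud(f); print(disc(W,(.5326,.0285),.185,.21,.085))
a=cv2.imread('pics/w9.png');b=cv2.imread('pics/side9.png')[130:280,160:340];cv2.imwrite('pics/c9.png',np.hstack([cv2.resize(a,(420,315)),cv2.resize(b,(378,315))]))
E
```

```text
{'time_s': 26.975, 'tool_pos': [0.5316, 0.028, 0.2008], 'eef_rot': [-0.0001, -0.4875, 0.8731, 0.0002], 'ft_force': [-0.753, -0.4059, -2.3678], 'wrist_torque': [-0.0142, 0.0322, -0.0069], 'grip_width': 0.1686, 'grasp_force': 97.9586, 'joint_positions': [0.0524, 0.2875, -0.1805, 1.1032, 0.0003, -0.9661]}
(29832, 530.7957153320312, 26.09709930419922, 72.72264099121094)
(2046, 522.4320068359375, -16.986188888549805, 70.73301696777344)
(707, 528.9153442382812, 22.856979370117188, 72.24293518066406)
(797, 530.371337890625, 24.764801025390625, 73.11736297607422)
```

View pics/c9.png

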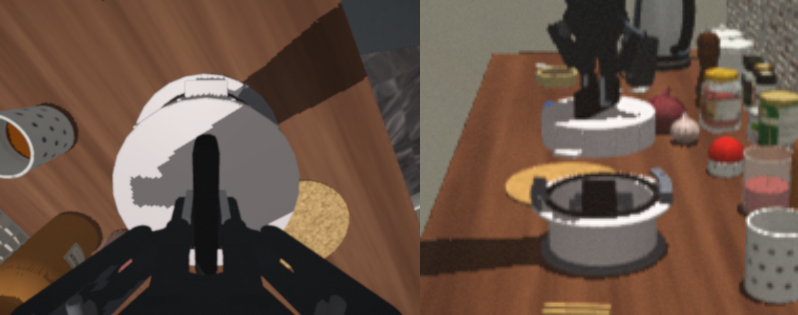

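{"method": "jog_arm", "body": {
  "xyz": [
    [-0.3, 0, 2],
    [-0.3, 0, 4],
    [-0.3, 0, 5.5],
    [-0.3, 0, 6.5],
    [-0.3, 0, 7.2],
    [-0.3, 0, 7.5],
    [-0.3, 0, 7.5]
  ],
  "roll": [0, 0, 0, 0, 0, 0, 0],
  "jaw": [1, 1, 1, 1, 1, 1, 1]
}}

```text
time_s: 28.0
tool_pos: [0.5339, 0.0296, 0.1264]
eef_rot: [0.0, -0.487, 0.873, -0.0]
ft_force: [-0.5, 0.2, 0.7]
grip_width: 0.174
grasp_force: 98.3
```

```bash
python3 - <<'E'
from h import *
st(); 
for c in('side','scene'):
    f=grab(c,c+'10'); W=cloud(f); print(disc(W,(.5326,.0285),.110,.127,.085))
E
```

```text
{'time_s': 28.0, 'tool_pos': [0.5339, 0.0296, 0.1264], 'eef_rot': [0.0004, -0.4869, 0.8734, -0.0002], 'ft_force': [-0.4863, 0.2216, 0.6987], 'wrist_torque': [-0.0398, 0.1562, -0.0617], 'grip_width': 0.1743, 'grasp_force': 98.2614, 'joint_positions': [0.0554, 0.3421, -0.3066, 0.9212, 0.0, -0.9617]}
(711, 531.60009765625, 24.57478904724121, 73.62675476074219)
(797, 533.8237915039062, 27.579269409179688, 74.44010162353516)
```

{"method": "jog_arm", "body": {
  "xyz": [
    [0, -0.02, 0.05],
    [0, -0.05, 0.05],
    [0.01, -0.07, 0.05],
    [0.02, -0.1, 0.05],
    [0.03, -0.12, 0.08],
    [0.04, -0.14, 0.1],
    [0.04, -0.14, 0.1]
  ],
  "roll": [0.1, 0.2, 0.3, 0.4, 0.5, 0.58, 0.58],
  "jaw": [1, 1, 1, 1, 1, 1, 1]
}}

```text
time_s: 28.98
tool_pos: [0.5355, 0.0285, 0.1257]
eef_rot: [0.001, -0.217, 0.976, -0.0]
ft_force: [0.3, -1.1, 1.2]
grip_width: 0.166
grasp_force: 98.5
```

```bash
python3 - <<'E'
from h import *
st(); f=grab('wrist'); W=cloud(f); print(disc(W,(.5326,.0285),.108,.125,.085))
Z=W[(np.hypot(W[...,0]-.5326,W[...,1]-.0285)<.065)&(W[...,2]>.108)&(W[...,2]<.125)]; print(np.linalg.lstsq(np.c_[Z[:,:2]-[.5326,.0285],np.ones(len(Z))],Z[:,2],rcond=None)[0])
E
```

```text
{'time_s': 28.975, 'tool_pos': [0.5355, 0.0285, 0.1257], 'eef_rot': [0.0011, -0.2172, 0.9761, -0.0003], 'ft_force': [0.3306, -1.0761, 1.1949], 'wrist_torque': [-0.1044, 0.0053, 0.0186], 'grip_width': 0.1657, 'grasp_force': 98.5488, 'joint_positions': [0.0532, 0.3442, -0.3054, 0.9189, -0.0002, -0.3847]}
(29806, 533.8602294921875, 27.51981544494629, 72.57893371582031)
[ 0.00079064 -0.00029139  0.11743025]
```

{"method": "jog_arm", "body": {
  "xyz": [
    [0, -0.01, 0.06],
    [0.01, -0.02, 0.12],
    [0.01, -0.03, 0.18],
    [0.02, -0.04, 0.24],
    [0.03, -0.05, 0.29],
    [0.03, -0.05, 0.29]
  ],
  "roll": [0.08, 0.16, 0.24, 0.32, 0.4, 0.4],
  "jaw": [1, 1, 1, 1, 1, 1]
}}

```text
time_s: 29.78
tool_pos: [0.5359, 0.0281, 0.1234]
eef_rot: [0.002, -0.019, 1.0, 0.0]
ft_force: [1.2, 0.5, 7.1]
grip_width: 0.169
grasp_force: 99.2
```

```bash
python3 -c "
from h import *
st()"
```

```text
{'time_s': 29.775, 'tool_pos': [0.5359, 0.0281, 0.1234], 'eef_rot': [0.0016, -0.0189, 0.9998, 0.0001], 'ft_force': [1.1736, 0.4851, 7.1374], 'wrist_torque': [-0.0912, 0.2068, -0.176], 'grip_width': 0.169, 'grasp_force': 99.2457, 'joint_positions': [0.0523, 0.346, -0.3094, 0.9121, 0.0, 0.0145]}
```

{"method": "jog_arm", "body": {
  "xyz": [
    [0, 0, 0.02],
    [0, 0, 0.04],
    [0, 0, 0.06],
    [0, 0, 0.06]
  ],
  "roll": [0.04, 0.08, 0.12, 0.14],
  "jaw": [1, 1, 1, 1]
}}

```text
time_s: 30.28
tool_pos: [0.5362, 0.0284, 0.1229]
eef_rot: [0.002, 0.05, 0.999, 0.001]
ft_force: [2.0, 2.4, 5.3]
grip_width: 0.167
grasp_force: 99.4
```

```bash
python3 -c "
from h import *
s=st();q=s['eef_rot'];print(2*np.arctan2(q[2],q[1])-np.pi)"
```

```text
{'time_s': 30.275, 'tool_pos': [0.5362, 0.0284, 0.1229], 'eef_rot': [0.0019, 0.0504, 0.9987, 0.0006], 'ft_force': [2.0482, 2.3966, 5.2527], 'wrist_torque': [0.2573, 0.0594, 0.539], 'grip_width': 0.167, 'grasp_force': 99.3775, 'joint_positions': [0.0525, 0.3464, -0.31, 0.9105, 0.0008, 0.1534]}
-0.100846616009715
```

{"method": "jog_arm", "body": {
  "xyz": [
    [0, 0, 0],
    [0, 0, 0],
    [0, 0, 0]
  ],
  "roll": [0.04, 0.06, 0.06],
  "jaw": [1, 1, 1]
}}

```text
time_s: 30.65
tool_pos: [0.5365, 0.0292, 0.123]
eef_rot: [0.002, 0.077, 0.997, 0.001]
ft_force: [0.3, 2.3, 6.4]
grip_width: 0.172
grasp_force: 110.0
```

```bash
python3 -c "
from h import *
s=st();q=s['eef_rot'];print(2*np.arctan2(q[2],q[1])-np.pi)
for c in ('wrist','scene','side'):
  W=cloud(grab(c,c+'11')); print(disc(W,(.5326,.0285),.108,.121,.085)); W[W[...,2]>.16]=np.nan; print(bar(W,(.5326,.028),.146))"
```

```text
{'time_s': 30.65, 'tool_pos': [0.5365, 0.0292, 0.123], 'eef_rot': [0.0022, 0.0769, 0.997, 0.0009], 'ft_force': [0.2807, 2.3356, 6.4019], 'wrist_torque': [0.2163, 0.0331, 2.3913], 'grip_width': 0.1721, 'grasp_force': 110.0202, 'joint_positions': [0.0536, 0.3464, -0.3097, 0.9101, 0.0013, 0.2075]}
-0.15396531373396405
(29808, 534.5228881835938, 29.66579246520996, 72.65388488769531)
(6496, ((533.19384765625, 30.737722396850586), (90.12798309326172, 39.74818420410156), 8.912317276000977), array([0.5276, 0.0303]), np.float64(-0.1033777846518118), np.float64(0.1502696475140961))
(693, 535.1597900390625, 26.58499526977539, 72.99116516113281)
(113, ((536.8239135742188, 27.377532958984375), (41.85871887207031, 91.46979522705078), 66.16442108154297), array([0.5269, 0.0252]), np.float64(-0.19058359711017658), np.float64(0.14969334594773304))
(619, 532.3156127929688, 24.5915470123291, 72.27082824707031)
(78, ((533.5961303710938, 18.95473289489746), (87.25335693359375, 29.598995208740234), 6.661262035369873), array([0.5316, 0.0174]), np.float64(-0.10829935808209701), np.float64(0.148412608905313))
```

{"method": "jog_arm", "body": {
  "xyz": [
    [0, 0, 0],
    [0, 0, 0],
    [0, 0, 0],
    [0, 0, 0],
    [0, 0, 0],
    [0, 0, -4],
    [0, 0, -9],
    [0, 0, -14],
    [0, 0, -18],
    [0, 0, -18]
  ],
  "roll": [-0.06, -0.06, -0.06, -0.06, -0.06, -0.06, -0.06, -0.06, -0.06, -0.06],
  "jaw": [1, 0, 0, 0, 0, 0, 0, 0, 0, 0]
}}

```text
time_s: 32.05
tool_pos: [0.5365, 0.028, 0.3049]
eef_rot: [0.004, 0.051, 0.999, 0.0]
ft_force: [0.5, 0.5, -1.0]
grip_width: 0.503
grasp_force: 0.0
```

```bash
python3 - <<'E'
from h import *
st()
for c in ('wrist','scene','side'):
  W=cloud(grab(c,c+'12')); print(disc(W,(.5326,.0285),.108,.121,.085))
  Z=W[(np.hypot(W[...,0]-.5326,W[...,1]-.0285)<.065)&(W[...,2]>.108)&(W[...,2]<.122)]; print(np.linalg.lstsq(np.c_[Z[:,:2]-[.5326,.0285],np.ones(len(Z))],Z[:,2],rcond=None)[0])
  W[W[...,2]>.16]=np.nan; print(bar(W,(.5326,.028),.146))
a=cv2.imread('pics/wrist12.png');b=cv2.imread('pics/side12.png')[160:280,180:324];cv2.imwrite('pics/c12.png',np.hstack([cv2.resize(a,(420,315)),cv2.resize(b,(378,315))]))
E
```

```text
{'time_s': 32.05, 'tool_pos': [0.5365, 0.028, 0.3049], 'eef_rot': [0.0036, 0.0514, 0.9987, 0.0004], 'ft_force': [0.5035, 0.515, -1.013], 'wrist_torque': [0.0158, -0.0398, 0.0394], 'grip_width': 0.5033, 'grasp_force': 0.0, 'joint_positions': [0.0521, 0.2566, 0.048, 1.3549, 0.0, 0.155]}
(10362, 534.7421264648438, 29.273296356201172, 72.70923614501953)
[ 1.02074242e-03 -6.68478683e-05  1.15011237e-01]
(1259, ((535.0828857421875, 28.87925148010254), (15.121969223022461, 94.53104400634766), 84.64392852783203), array([0.5322, 0.0295]), np.float64(-0.09338998608486881), np.float64(0.15041509068127384))
(709, 533.9320068359375, 26.630521774291992, 73.58993530273438)
[0.00576394 0.0018843  0.11474781]
(87, ((535.75439453125, 25.823698043823242), (17.182668685913086, 93.6636734008789), 84.47700500488281), array([0.5328, 0.0258]), np.float64(-0.11161119181298673), np.float64(0.14903355711357874))
(626, 533.0296020507812, 24.391483306884766, 72.33544158935547)
[0.00050091 0.03576362 0.11464653]
(89, ((533.12109375, 25.97124671936035), (16.376724243164062, 93.8519287109375), 84.52071380615234), array([0.5332, 0.0253]), np.float64(-0.11068933229659339), np.float64(0.14799419889103915))
```

View pics/c12.png

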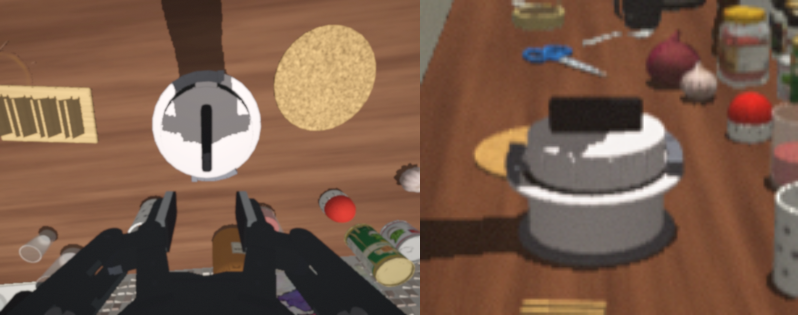

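```bash
python3 -c "
from rig import robot
print(robot.finish_job())"
```

```text
the job is handed in; nothing more can be done
None
```

Job handed in: both plates found in the holder stand upright in separate drum compartments, and the lid is flat, drawn down tight and turned clockwise to its stop. The lid was knocked about 45 mm on the mat partway through, so I found it again before refitting it, and it now sits about 2 mm off its starting centre. No verdict came back.

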